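# Set the seasoning shakers back in their tray by size

## Task

Put the four steel shakers away upright in the shaker tray, one to each bay and in order of size: the largest in the end bay nearest the sheet pan, stepping down to the smallest in the end bay farthest from it. They are full, so do not tip them over or drop them; set each one down. Leave the can, jar, foil-wrapped potato and spoon where they are.

Things in the scene. Friction and masses are not known exactly. Their poses are not given: they have to be found in the camera images.
- shaker_large: the largest of the four seasoning shakers: an upright plain steel cylinder 64 mm across and 140 mm tall in all, the top 20 mm of it a bright screw cap of the same width (rounded over in the last 8 mm) with small dark pouring holes. Loose, stands on the table; origin at the centre of its underside, z up its axis. Between about 0.1 and 0.65 kg.
- shaker_medium: the second largest of the four seasoning shakers: an upright plain steel cylinder 58 mm across and 115 mm tall in all, the top 20 mm of it a bright screw cap of the same width (rounded over in the last 8 mm) with small dark pouring holes. Loose, stands on the table; origin at the centre of its underside, z up its axis. Between about 0.1 and 0.65 kg.
- shaker_small: the third largest of the four seasoning shakers: an upright plain steel cylinder 52 mm across and 95 mm tall in all, the top 20 mm of it a bright screw cap of the same width (rounded over in the last 8 mm) with small dark pouring holes. Loose, stands on the table; origin at the centre of its underside, z up its axis. Between about 0.1 and 0.65 kg.
- shaker_mini: the smallest of the four seasoning shakers: an upright plain steel cylinder 46 mm across and 75 mm tall in all, the top 20 mm of it a bright screw cap of the same width (rounded over in the last 8 mm) with small dark pouring holes. Loose, stands on the table; origin at the centre of its underside, z up its axis. Between about 0.1 and 0.65 kg.
- shaker_tray: the shaker tray: low steel tray fixed on the table, 92 (its x) by 356 (its y) by 22 mm high, a flat wire handle 22 mm out at each end. 4 mm dividers make a row of four bays, 84 by 84 mm inside, centres at its x = 0, y = -132, -44, 44, 132 mm. Bay floors lie 6 mm above the table, walls rise 16 mm over them. Origin: middle, at table height; y points roughly to the robot's left (within 0.25 rad).
- sheet_pan: the sheet pan: flat rimmed baking pan, 330 (its x) by 240 (its y) by 25 mm high, dark floor, bright rim, foil-wrapped potatoes in it; fixed, lying beyond one end of the shaker tray, either far to the robot's left (y > 0) or far to its right (y < 0), with a white cutting board on the other side. Origin: centre of its underside.
- tin: bystander: a food can with a blue label, 74 mm across, 82 mm tall, standing loose; origin at the centre of its underside. To be left alone.
- tub: bystander: a white plastic jar with a red cap, 52 mm across, 85 mm tall, standing loose among the shakers; origin at the centre of its underside. To be left alone.
- foil_potato: bystander: a potato wrapped in foil, about 120 mm long (its x), 56 mm wide and 56 mm high, lying loose; origin under its middle. To be left alone.
- spoon: bystander: a wooden spoon 260 mm long (its x) lying loose on the table behind the tray; origin near its middle. To be left alone.
Things that resemble listed ones, but are neither listed nor needed, are in the scene too. Leave any purple look-alike of the shaker_small alone.

How it is judged (in metres and radians):
At the end, for the whole second after the job is handed in: All four shakers stand still on the bay floors (within 22 mm of the bay centre along and across the tray, at most 4 mm above its floor, tilt under 0.08 rad): the largest in the end bay on the sheet pan's side, then the next two, the smallest in the other end bay (((world y of sheet_pan above 0 m and y of shaker_large in the frame of shaker_tray between 0.11 and 0.154 m and x of shaker_large in the frame of shaker_tray between -0.022 and 0.022 m and y of shaker_medium in the frame of shaker_tray between 0.022 and 0.066 m and x of shaker_medium in the frame of shaker_tray between -0.022 and 0.022 m and y of shaker_small in the frame of shaker_tray between -0.066 and -0.022 m and x of shaker_small in the frame of shaker_tray between -0.022 and 0.022 m and y of shaker_mini in the frame of shaker_tray between -0.154 and -0.11 m and x of shaker_mini in the frame of shaker_tray between -0.022 and 0.022 m) or (world y of sheet_pan below 0 m and y of shaker_large in the frame of shaker_tray between -0.154 and -0.11 m and x of shaker_large in the frame of shaker_tray between -0.022 and 0.022 m and y of shaker_medium in the frame of shaker_tray between -0.066 and -0.022 m and x of shaker_medium in the frame of shaker_tray between -0.022 and 0.022 m and y of shaker_small in the frame of shaker_tray between 0.022 and 0.066 m and x of shaker_small in the frame of shaker_tray between -0.022 and 0.022 m and y of shaker_mini in the frame of shaker_tray between 0.11 and 0.154 m and x of shaker_mini in the frame of shaker_tray between -0.022 and 0.022 m)) and z of each of shaker_large, shaker_medium, shaker_small, shaker_mini in the frame of shaker_tray below 0.01 m and angle between each of shaker_large, shaker_medium, shaker_small, shaker_mini's own z axis and vertical below 0.08 rad and linear speed of each of shaker_large, shaker_medium, shaker_small, shaker_mini below 0.02 m/s); the robot touches nothing.
It fails at once if a shaker is tipped over (more than 0.7 rad) (angle between any of shaker_large, shaker_medium, shaker_small, shaker_mini's own z axis and vertical above 0.7 rad).
It fails at once if a shaker is dropped: falls free of the fingers faster than 0.7 m/s (about 25 mm) ((linear speed of shaker_large above 0.7 m/s and contact force between the fingers and shaker_large below 0.05 N) or (linear speed of shaker_medium above 0.7 m/s and contact force between the fingers and shaker_medium below 0.05 N) or (linear speed of shaker_small above 0.7 m/s and contact force between the fingers and shaker_small below 0.05 N) or (linear speed of shaker_mini above 0.7 m/s and contact force between the fingers and shaker_mini below 0.05 N)).
It fails at once if the can, jar, wrapped potato or spoon is shoved more than 30 mm or knocked over (distance of any of tin, tub, foil_potato, spoon from where it was at the start of the episode above 0.03 m or angle between any of tin, tub, foil_potato, spoon's own z axis and vertical above 0.7 rad).
It also fails if it takes over 96 s, if anything falls off the work surface, if the arm or the gripper's body presses on something with over 40 N, if the wrist force passes 120 N, or if a joint passes its speed limit or range.

## Robot

A 6-joint arm with a two-finger parallel gripper is mounted at the origin on the work surface. World frame = base frame: x ahead of the robot, y to its left, z up, the work surface at z = 0. Lengths are in m, angles in degrees, forces in N, time in s.
With the tool pointing down it reaches from about 0.35 to 0.875 m from the base axis. Payload 4.2 kg.
Tool frame: the origin (TCP) lies midway between the tips of the shut fingers; the grasp point (between the pads) lies 19 mm behind it; z points along the fingers, y is the line along which they close (so a half turn about z gives the same grasp; the last joint's range is limited). The gripper opens to 87 mm and grips with 3 to 60 N. Pads are 19 mm wide; open, the fingers measure 117 mm over their backs; the gripper's body (75 mm by 190 mm) begins 51 mm behind the grasp point.
Start: joints at [78.129, 22.042, 0.453, 0, -68.411, -14.817], TCP at [0.281, 0.558, 0.223] pointing down, gripper open.
Joint ranges: [-179.83, 179.83], [-69.29, 118.12], [-61.27, 80.66], [-181.25, 117.63], [-171.15, -9.14], [-177.46, 177.46]. Speed limits (degrees/s): [159.86, 159.86, 180, 180, 180, 180].

## Interface

Orientations are given as a 3x3 rotation matrix whose columns are the frame's x, y, z axes.
In Python, from station import r, cams gives the robot as it stands.
- The arm moves only by the tool play_rows, never from a script. Its argument "commands" is text: rows parted by semicolons, each of 6 numbers parted by spaces: the shift along the world's x, y, z normalised to -1 to 1, where 1 is 30 mm, then the turn, a rotation vector about the world's x, y, z normalised to -1 to 1, where 1 is 0.15 rad. A call has 1 to 20 rows; each row shifts and turns the commanded pose from where the row before left it; what a row does not reach is not made up. A row lasts 1/10 s, in which the tool goes at most 50 mm and 8.59 degrees, less where a joint would pass 70% of its speed; a pose out of reach is approached as far as the arm can. A call with a number of a shift or a turn outside -1 to 1 is refused whole. A call with a gripper value outside its range is refused whole. "grip" is the finger opening in mm, from 0 to 87, set as the call begins (left out, the last holds). The fingers move at their own pace and stop on an object; the grip force is fixed at half the most. Time passes only in rows, so rows that do not move let the fingers close. It gives the time, the measured TCP pose, the force, the opening and the grip force at its end, in the units of the state.
- r.sense(): the state, without advancing time (a new reading comes with each control period).
- cams.capture(name): name is "scene" or "top"; returns (picture, depth): 400x640x3 uint8, blue, green, red; 400x640 float32, m along the optical axis (not along the pixel's ray), 0 where there is no reading.
- cams.camera_info(name): a dict with "mtx" (3x3 intrinsics, pixels), "R" (3x3) and "t" (3): a world point X has camera coordinates R X + t. Camera axes: x right, y down, z forward; pixel columns grow to the right and rows downward; lengths in m; the calibration is good to about 2 mm. A picture is of the moment at which its call begins. camera_info takes no time and is no camera call.
- r.finish_job(): hands the job in; it is judged then, once.
The state is a dict: "time_s": time; "joints": joint angles; "joint_velocities": joint speeds; "effort": joint torques, N m; "tcp_pos": TCP position; "ee_rot": TCP orientation; "wrist_force": force on the tool from outside, world axes, zero at the start; "moment": the same for the moment, N m; "gripper_width": opening from 0.0 (shut) to 1.0 (fully open); "gripper_force": force on a finger pad.
Only numpy, scipy, OpenCV 4.12 (cv2) and the standard library are available. Lean on these libraries where they do the work, as an engineer would, in place of code of your own. Each camera call takes 0.05 s, during which the arm holds its last target. There are 200 camera calls.

## Working session

There is one attempt and no reset: what is moved stays moved. The work goes in short steps, Python scripts to look and compute and a tool call to move; the robot and the scene stay as the last step left them, time stands still between calls to the robot, and variables do not carry over. Pictures are saved under pics/ and viewed, at most 14 in all, crops included, and the job is handed in when it is done.

Besides the shell and the picture viewer there is one more tool, called after "Call:" in YAML: its name, and indented under it one key for each argument. play_rows: Moves the arm, as the interface text tells. Scaled input: -1 to 1 covers 30 mm each way for a shift and 0.15 rad each way for a turn. Its arguments: {"type":"object","properties":{"commands":{"type":"string"},"grip":{"type":"number"}},"required":["commands"]}

```bash
mkdir -p pics; cat > h.py <<'E'
from station import r, cams
import numpy as np, cv2
def cap(n):
    p,d=cams.capture(n); return p,d,cams.camera_info(n)
def cloud(d,ci):
    K=np.array(ci["mtx"]);R=np.array(ci["R"]);t=np.array(ci["t"]).ravel()
    v,u=np.mgrid[:d.shape[0],:d.shape[1]]
    c=np.stack([(u-K[0,2])/K[0,0]*d,(v-K[1,2])/K[1,1]*d,d],-1)
    X=(c-t)@R; X[d<=0]=np.nan; return X
E
python3 - <<'E'
from h import *
for n in("scene","top"):
    p,d,ci=cap(n); cv2.imwrite(f"pics/{n}0.png",p); np.savez(f"pics/{n}0.npz",p=p,d=d)
    C=-np.array(ci["R"]).T@np.array(ci["t"]).ravel(); print(n,C,ci["mtx"],(d>0).mean())
E
```

```text
scene [1.32328877 0.70050995 1.11791941] [[433.08593075   0.         318.18372513]
 [  0.         433.08593075 195.38116357]
 [  0.           0.           1.        ]] 0.99591796875
top [ 0.30493073 -0.00986901  1.37239335] [[435.87648953   0.         319.64755217]
 [  0.         435.87648953 195.39912649]
 [  0.           0.           1.        ]] 0.996046875
```

View pics/scene0.png

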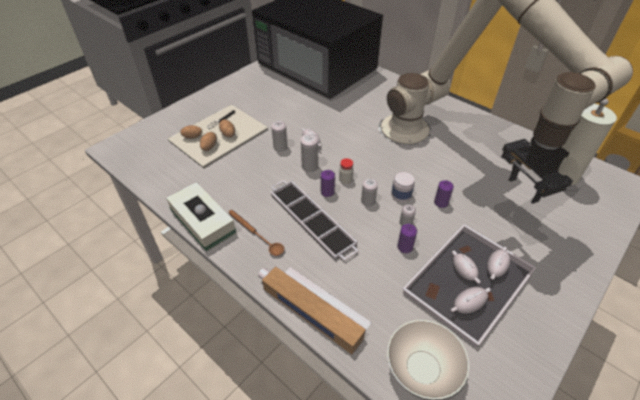

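View pics/top0.png

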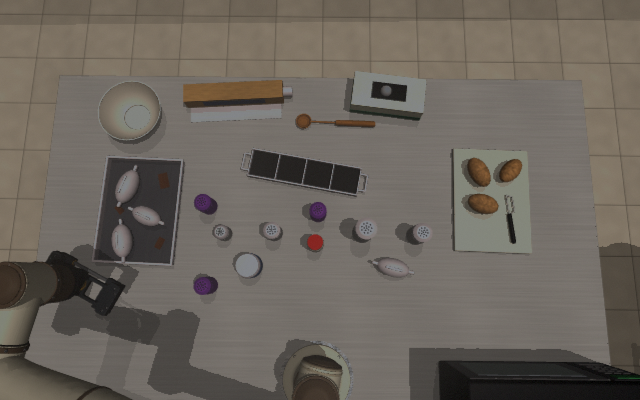

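The pan is on the left (y>0). In the top view the steel shakers are near (221,232), (272,231), (366,230) and (422,233). The purple look-alikes are at (205,204), (205,285) and (318,212), the jar at (315,243), the can at (247,265), and the tray is centred near (304,172).

```bash
cat > m.py <<'E'
from h import *
import sys
def top_objs(p,d,ci,pts):
    X=cloud(d,ci)
    for n,(u,v) in pts.items():
        W=X[v-30:v+30,u-30:u+30].reshape(-1,3)
        h=np.nanmedian(X[v-2:v+3,u-2:u+3,2])
        c=X[v,u]
        for _ in range(5):
            m=(abs(W[:,2]-h)<.012)&(np.hypot(*(W[:,:2]-c[:2]).T)<.045)
            (cx,cy),rr=cv2.minEnclosingCircle(W[m][:,:2].astype(np.float32)); c=np.array([cx,cy,h])
        print(n,np.round(c,4),"mean",np.round(W[m].mean(0),4),"r",round(rr,4),m.sum())
if __name__=="__main__":
    z=np.load("pics/top0.npz");ci=cams.camera_info("top");p,d=z["p"],z["d"]
    top_objs(p,d,ci,dict(A=(221,232),B=(272,231),C=(366,230),D=(422,233),P1=(205,204),P2=(205,285),P3=(318,212),tub=(315,243),tin=(247,265),pot=(393,267)))
    # tray: dark floors by ray onto z=.006
    K=np.array(ci["mtx"]);R=np.array(ci["R"]);t=np.array(ci["t"]).ravel();C=-R.T@t
    g=p.max(2); m=np.zeros_like(g); m[140:205,235:372]=(g[140:205,235:372]<60)
    n,l,s,ce=cv2.connectedComponentsWithStats(m)
    for i in range(1,n):
        if s[i,4]>150:
            (u,v),wh,a=cv2.minAreaRect(np.argwhere(l==i)[:,::-1].astype(np.float32))
            for uv in ((u,v),ce[i]):
                ray=R.T@np.linalg.solve(K,[*uv,1]); print("bay",np.round(uv,1),wh,s[i,4],np.round(C+ray*(.006-C[2])/ray[2],4))
E
python3 m.py
```

```text
A [0.4285 0.2914 0.0762] mean [0.4279 0.2903 0.073 ] r 0.0225 169
B [0.4329 0.1364 0.095 ] mean [0.4321 0.1355 0.0929] r 0.0257 230
C [ 0.436  -0.139   0.1409] mean [ 0.4354 -0.1381  0.1378] r 0.0318 376
D [ 0.4285 -0.3048  0.1161] mean [ 0.4282 -0.3035  0.113 ] r 0.0287 299
P1 [0.5142 0.3458 0.0949] mean [0.5137 0.3442 0.0926] r 0.026 226
P2 [0.2692 0.3314 0.0949] mean [0.2698 0.33   0.0931] r 0.0262 251
P3 [4.936e-01 3.000e-04 9.570e-02] mean [4.928e-01 3.000e-04 9.280e-02] r 0.0254 225
tub [0.3996 0.0073 0.0849] mean [0.3991 0.0075 0.0851] r 0.0234 196
tin [0.33   0.2059 0.0827] mean [0.3297 0.2048 0.0815] r 0.0361 465
pot [ 0.3305 -0.2284  0.0553] mean [ 0.3288 -0.2286  0.0508] r 0.0437 336
bay [263.7 163.7] (25.495098114013672, 25.10286521911621) 632 [0.6546 0.1761 0.006 ]
bay [263.8 163.8] (25.495098114013672, 25.10286521911621) 632 [0.6545 0.1758 0.006 ]
bay [290.7 168.7] (25.495094299316406, 25.102861404418945) 639 [0.6389 0.0886 0.006 ]
bay [290.7 168.7] (25.495094299316406, 25.102861404418945) 639 [0.639  0.0884 0.006 ]
bay [317.8 173.6] (25.923254013061523, 25.001811981201172) 647 [0.6236 0.0011 0.006 ]
bay [317.8 173.7] (25.923254013061523, 25.001811981201172) 647 [0.6235 0.0008 0.006 ]
bay [345.1 178.6] (25.938390731811523, 25.04396629333496) 648 [ 0.6079 -0.0867  0.006 ]
bay [345.1 178.7] (25.938390731811523, 25.04396629333496) 648 [ 0.6079 -0.0867  0.006 ]
```

```bash
python3 - <<'E'
from h import *
s=r.sense(); R=np.array(s["ee_rot"]); print(s["time_s"],np.round(s["tcp_pos"],4)); print(R.round(3))
y=R[:,1]; a=np.degrees(np.arctan2(y[1],y[0])); print("tool y yaw",a, "turn to -10:", (-10-a+90)%180-90)
E
```

```text
0.1 [0.2804 0.5579 0.2215]
[[ 0.893 -0.449 -0.001]
 [-0.449 -0.893 -0.002]
 [ 0.     0.002 -1.   ]]
tool y yaw -116.69911254924764 turn to -10: -73.30088745075236
```

Call:
play_rows:
  commands: "0.3 -0.97 0 0 0 -0.43;0.3 -0.97 0 0 0 -0.43;0.3 -0.97 0 0 0 -0.43;0.3 -0.97 0 0 0 -0.43;0.3 -0.97 0 0 0 -0.43;0.3 -0.97 0 0 0 -0.43;0.3 -0.97 0 0 0 -0.43;0.3 -0.97 0 0 0 -0.43;0.3 -0.97 0 0 0 -0.43;0.3 -0.97 0 0 0 -0.43;0.3 -0.97 0 0 0 -0.43;0.3 -0.97 0 0 0 -0.43;0.3 -0.97 0 0 0 -0.43;0.3 -0.97 0 0 0 -0.43;0.3 -0.97 0 0 0 -0.43;0.3 -0.97 0 0 0 -0.43;0.3 -0.97 0 0 0 -0.43;0.1 -0.97 0 0 0 -0.43;0 -0.97 0 0 0 -0.43;0 -0.97 0 0 0 -0.36"
  grip: 87

```text
time_s: 2.1
tcp_pos: [0.4363, -0.0248, 0.2222]
ee_rot: [[-0.176, -0.984, -0.001], [-0.984, 0.176, -0.0], [0.0, 0.001, -1.0]]
wrist_force: [-0.7, 0.2, 0.7]
gripper_width: 1.0
gripper_force: 0.0
```

Call:
play_rows:
  commands: "0 -0.97 0 0 0 0;0 -0.97 0 0 0 0;0 -0.97 0 0 0 0;0 -0.5 0 0 0 0;0 0 0 0 0 0;0 0 0 0 0 0"

```text
time_s: 2.7
tcp_pos: [0.4364, -0.1259, 0.2222]
ee_rot: [[-0.175, -0.985, -0.001], [-0.985, 0.175, 0.0], [-0.0, 0.001, -1.0]]
wrist_force: [0.6, 0.2, -0.8]
gripper_width: 1.002
gripper_force: 0.0
```

Call:
play_rows:
  commands: "0 -0.43 0 0 0 0;0 0 -0.9 0 0 0;0 0 -0.9 0 0 0;0 0 -0.9 0 0 0;0 0 -0.9 0 0 0;0 0 -0.6 0 0 0;0 0 -0.35 0 0 0;0 0 0 0 0 0;0 0 0 0 0 0"

```text
time_s: 3.6
tcp_pos: [0.4374, -0.1385, 0.0867]
ee_rot: [[-0.173, -0.985, 0.001], [-0.985, 0.173, -0.0], [0.0, -0.001, -1.0]]
wrist_force: [0.5, -1.0, 1.0]
gripper_width: 0.999
gripper_force: 0.0
```

Call:
play_rows:
  commands: "0 0 0 0 0 0;0 0 0 0 0 0;0 0 0 0 0 0;0 0 0 0 0 0;0 0 0 0 0 0;0 0 0 0 0 0;0 0 0 0 0 0;0 0 0 0 0 0"
  grip: 40

```text
time_s: 4.4
tcp_pos: [0.4369, -0.1389, 0.0865]
ee_rot: [[-0.174, -0.985, 0.001], [-0.985, 0.174, -0.0], [0.0, -0.001, -1.0]]
wrist_force: [-2.2, 1.1, 6.2]
gripper_width: 0.727
gripper_force: 30.0
```

Call:
play_rows:
  commands: "0 0 0.2 0 0 0;0 0 0.4 0 0 0;0 0 0.6 0 0 0;0 0 0.7 0 0 0;0 0 0.7 0 0 0;0 0 0.6 0 0 0;0 0 0.4 0 0 0;0 0 0.2 0 0 0;0 0 0.2 0 0 0;0 0 0 0 0 0"

```text
time_s: 5.4
tcp_pos: [0.4365, -0.1388, 0.2059]
ee_rot: [[-0.174, -0.985, -0.0], [-0.985, 0.174, 0.0], [-0.0, 0.0, -1.0]]
wrist_force: [-0.1, 0.2, -3.9]
gripper_width: 0.726
gripper_force: 30.0
```

Call:
play_rows:
  commands: "0.1 0.15 0 0 0 0;0.2 0.3 0 0 0 0;0.4 0.5 0 0 0 0;0.5 0.7 0 0 0 0;0.5 0.7 0 0 0 0;0.5 0.7 0 0 0 0;0.5 0.7 0 0 0 0;0.5 0.7 0 0 0 0;0.5 0.75 0 0 0 0;0.5 0.75 0 0 0 0;0.5 0.75 0 0 0 0;0.5 0.75 0 0 0 0;0.5 0.75 0 0 0 0;0.5 0.75 0 0 0 0;0.5 0.7 0 0 0 0;0.3 0.4 0 0 0 0;0.2 0.25 0 0 0 0;0.1 0.15 0 0 0 0;0 0 0 0 0 0;0 0 0 0 0 0"

```text
time_s: 7.4
tcp_pos: [0.6552, 0.1743, 0.2059]
ee_rot: [[-0.174, -0.985, -0.001], [-0.985, 0.174, -0.0], [0.001, 0.001, -1.0]]
wrist_force: [0.2, -0.5, -3.9]
gripper_width: 0.725
gripper_force: 30.0
```

Call:
play_rows:
  commands: "0 0.05 -0.3 0 0 0;0 0 -0.6 0 0 0;0 0 -0.7 0 0 0;0 0 -0.7 0 0 0;0 0 -0.6 0 0 0;0 0 -0.4 0 0 0;0 0 -0.2 0 0 0;0 0 -0.12 0 0 0;0 0 -0.1 0 0 0;0 0 0 0 0 0;0 0 0 0 0 0"

```text
time_s: 8.5
tcp_pos: [0.6561, 0.1764, 0.0952]
ee_rot: [[-0.174, -0.985, 0.001], [-0.985, 0.174, 0.0], [-0.001, -0.001, -1.0]]
wrist_force: [0.2, -0.8, -4.8]
gripper_width: 0.729
gripper_force: 30.0
```

Call:
play_rows:
  commands: "0 0 -0.05 0 0 0;0 0 -0.05 0 0 0;0 0 0 0 0 0;0 0 0 0 0 0"

```text
time_s: 8.9
tcp_pos: [0.656, 0.1764, 0.0926]
ee_rot: [[-0.173, -0.985, 0.001], [-0.985, 0.173, 0.0], [-0.001, -0.001, -1.0]]
wrist_force: [-1.7, -0.1, 2.2]
gripper_width: 0.727
gripper_force: 30.0
```

Call:
play_rows:
  commands: "0 0 0 0 0 0;0 0 0 0 0 0;0 0 0 0 0 0;0 0 0 0 0 0;0 0 0.2 0 0 0;0 0 0.4 0 0 0;0 0 0.8 0 0 0;0 0 0.9 0 0 0;0 0 0.9 0 0 0;0 0 0.9 0 0 0;0 0 0.2 0 0 0"
  grip: 87

```text
time_s: 10.0
tcp_pos: [0.6577, 0.1767, 0.2262]
ee_rot: [[-0.173, -0.985, 0.009], [-0.985, 0.173, 0.003], [-0.004, -0.008, -1.0]]
wrist_force: [0.0, 0.4, -0.1]
gripper_width: 0.998
gripper_force: 0.0
```

Call:
play_rows:
  commands: "-0.2 -0.4 0 0 0 0;-0.4 -0.8 0 0 0 0;-0.45 -0.9 0 0 0 0;-0.45 -0.95 0 0 0 0;-0.45 -0.95 0 0 0 0;-0.45 -0.95 0 0 0 0;-0.45 -0.95 0 0 0 0;-0.45 -0.95 0 0 0 0;-0.45 -0.95 0 0 0 0;-0.45 -0.95 0 0 0 0;-0.45 -0.95 0 0 0 0;-0.45 -0.95 0 0 0 0;-0.45 -0.95 0 0 0 0;-0.45 -0.95 0 0 0 0;-0.45 -0.95 0 0 0 0;-0.45 -0.95 0 0 0 0;-0.45 -0.9 0 0 0 0;-0.3 -0.6 0 0 0 0;0 0 0 0 0 0;0 0 0 0 0 0"

```text
time_s: 12.0
tcp_pos: [0.4248, -0.3022, 0.2194]
ee_rot: [[-0.175, -0.985, -0.002], [-0.985, 0.175, 0.001], [-0.001, 0.002, -1.0]]
wrist_force: [-0.2, 0.2, -0.2]
gripper_width: 1.001
gripper_force: 0.0
```

Call:
play_rows:
  commands: "0.12 -0.07 0 0 0 0;0 0 -0.9 0 0 0;0 0 -0.9 0 0 0;0 0 -0.9 0 0 0;0 0 -0.9 0 0 0;0 0 -0.8 0 0 0;0 0 -0.6 0 0 0;0 0 -0.3 0 0 0;0 0 0 0 0 0;0 0 0 0 0 0"

```text
time_s: 13.0
tcp_pos: [0.4306, -0.3044, 0.0621]
ee_rot: [[-0.173, -0.985, 0.001], [-0.985, 0.173, -0.001], [0.0, -0.001, -1.0]]
wrist_force: [0.2, 0.5, -0.5]
gripper_width: 1.0
gripper_force: 0.0
```

Call:
play_rows:
  commands: "0 0 0 0 0 0;0 0 0 0 0 0;0 0 0 0 0 0;0 0 0 0 0 0;0 0 0 0 0 0;0 0 0 0 0 0;0 0 0 0 0 0;0 0 0 0 0 0"
  grip: 35

```text
time_s: 13.8
tcp_pos: [0.4297, -0.3045, 0.0617]
ee_rot: [[-0.174, -0.985, -0.0], [-0.985, 0.174, -0.0], [0.0, 0.0, -1.0]]
wrist_force: [-1.5, 0.4, 4.2]
gripper_width: 0.657
gripper_force: 29.9
```

Call:
play_rows:
  commands: "0 0 0.2 0 0 0;0 0 0.4 0 0 0;0 0 0.6 0 0 0;0 0 0.7 0 0 0;0 0 0.7 0 0 0;0 0 0.6 0 0 0;0 0 0.4 0 0 0;0 0 0.2 0 0 0;0 0 0.2 0 0 0;0 0 0 0 0 0;0 0 0 0 0 0"

```text
time_s: 14.9
tcp_pos: [0.4294, -0.3041, 0.1807]
ee_rot: [[-0.174, -0.985, -0.001], [-0.985, 0.174, 0.001], [-0.001, 0.001, -1.0]]
wrist_force: [-0.3, -0.3, -3.4]
gripper_width: 0.655
gripper_force: 30.0
```

Call:
play_rows:
  commands: "0.1 0.2 0 0 0 0;0.3 0.5 0 0 0 0;0.4 0.75 0 0 0 0;0.4 0.75 0 0 0 0;0.4 0.75 0 0 0 0;0.4 0.75 0 0 0 0;0.4 0.75 0 0 0 0;0.4 0.75 0 0 0 0;0.4 0.75 0 0 0 0;0.4 0.75 0 0 0 0;0.4 0.75 0 0 0 0;0.4 0.75 0 0 0 0;0.4 0.75 0 0 0 0;0.4 0.75 0 0 0 0;0.4 0.75 0 0 0 0;0.4 0.75 0 0 0 0;0.4 0.75 0 0 0 0;0.4 0.75 0 0 0 0;0.17 0.39 0 0 0 0;0 0 0 0 0 0"

```text
time_s: 16.9
tcp_pos: [0.639, 0.09, 0.1803]
ee_rot: [[-0.172, -0.985, -0.001], [-0.985, 0.172, -0.0], [0.001, 0.001, -1.0]]
wrist_force: [-1.0, 1.3, -4.3]
gripper_width: 0.653
gripper_force: 30.0
```

Call:
play_rows:
  commands: "0 0 0 0 0 0;0 0 -0.3 0 0 0;0 0 -0.6 0 0 0;0 0 -0.7 0 0 0;0 0 -0.7 0 0 0;0 0 -0.6 0 0 0;0 0 -0.4 0 0 0;0 0 -0.2 0 0 0;0 0 -0.12 0 0 0;0 0 0 0 0 0;0 0 0 0 0 0"

```text
time_s: 18.0
tcp_pos: [0.6395, 0.0884, 0.0737]
ee_rot: [[-0.173, -0.985, 0.002], [-0.985, 0.173, 0.0], [-0.001, -0.002, -1.0]]
wrist_force: [-0.0, -0.1, -3.0]
gripper_width: 0.654
gripper_force: 30.0
```

Call:
play_rows:
  commands: "0 0 -0.1 0 0 0;0 0 -0.06 0 0 0;0 0 -0.05 0 0 0;0 0 0 0 0 0;0 0 0 0 0 0"

```text
time_s: 18.5
tcp_pos: [0.639, 0.0884, 0.0678]
ee_rot: [[-0.173, -0.985, 0.001], [-0.985, 0.173, -0.0], [-0.0, -0.001, -1.0]]
wrist_force: [-3.4, 1.0, 4.5]
gripper_width: 0.654
gripper_force: 30.0
```

Call:
play_rows:
  commands: "0 0 0 0 0 0;0 0 0 0 0 0;0 0 0 0 0 0;0 0 0 0 0 0;0 0 0.2 0 0 0;0 0 0.4 0 0 0;0 0 0.8 0 0 0;0 0 0.9 0 0 0;0 0 0.9 0 0 0;0 0 0.8 0 0 0;0 0 0.3 0 0 0"
  grip: 87

```text
time_s: 19.6
tcp_pos: [0.6405, 0.0886, 0.2]
ee_rot: [[-0.173, -0.985, 0.007], [-0.985, 0.173, 0.002], [-0.003, -0.006, -1.0]]
wrist_force: [-0.0, 1.0, -0.5]
gripper_width: 1.001
gripper_force: 0.0
```

Call:
play_rows:
  commands: "-0.4 0.1 0 0 0 0;-0.8 0.2 0 0 0 0;-0.8 0.2 0 0 0 0;-0.8 0.2 0 0 0 0;-0.8 0.2 0 0 0 0;-0.8 0.2 0 0 0 0;-0.8 0.2 0 0 0 0;-0.8 0.2 0 0 0 0;-0.6 0.1 0 0 0 0;-0.28 0 0 0 0 0;0 0 0 0 0 0;0 0 0 0 0 0"

```text
time_s: 20.8
tcp_pos: [0.4331, 0.1364, 0.1958]
ee_rot: [[-0.173, -0.985, 0.001], [-0.985, 0.173, 0.0], [-0.0, -0.001, -1.0]]
wrist_force: [1.0, -0.2, -0.5]
gripper_width: 0.996
gripper_force: 0.0
```

Call:
play_rows:
  commands: "0 0 -0.5 0 0 0;0 0 -0.9 0 0 0;0 0 -0.9 0 0 0;0 0 -0.9 0 0 0;0 0 -0.8 0 0 0;0 0 -0.6 0 0 0;0 0 -0.4 0 0 0;0 0 0 0 0 0;0 0 0 0 0 0"

```text
time_s: 21.7
tcp_pos: [0.4333, 0.1363, 0.0454]
ee_rot: [[-0.174, -0.985, -0.0], [-0.985, 0.174, -0.0], [0.0, -0.0, -1.0]]
wrist_force: [0.2, 1.4, -0.1]
gripper_width: 1.0
gripper_force: 0.0
```

Call:
play_rows:
  commands: "0 0 0 0 0 0;0 0 0 0 0 0;0 0 0 0 0 0;0 0 0 0 0 0;0 0 0 0 0 0;0 0 0 0 0 0;0 0 0 0 0 0;0 0 0 0 0 0"
  grip: 30

```text
time_s: 22.5
tcp_pos: [0.4328, 0.1365, 0.0458]
ee_rot: [[-0.173, -0.985, 0.001], [-0.985, 0.173, 0.0], [-0.0, -0.001, -1.0]]
wrist_force: [1.0, 0.3, 2.1]
gripper_width: 0.588
gripper_force: 30.0
```

Call:
play_rows:
  commands: "0 0 0.2 0 0 0;0 0 0.4 0 0 0;0 0 0.6 0 0 0;0 0 0.7 0 0 0;0 0 0.7 0 0 0;0 0 0.6 0 0 0;0 0 0.4 0 0 0;0 0 0.2 0 0 0;0 0 0.2 0 0 0;0 0 0 0 0 0;0 0 0 0 0 0"

```text
time_s: 23.6
tcp_pos: [0.432, 0.1361, 0.1649]
ee_rot: [[-0.174, -0.985, -0.001], [-0.985, 0.174, -0.001], [0.001, 0.001, -1.0]]
wrist_force: [-0.0, -0.2, -2.2]
gripper_width: 0.586
gripper_force: 30.0
```

Call:
play_rows:
  commands: "0.2 -0.15 0 0 0 0;0.4 -0.3 0 0 0 0;0.5 -0.35 0 0 0 0;0.5 -0.35 0 0 0 0;0.5 -0.35 0 0 0 0;0.5 -0.35 0 0 0 0;0.5 -0.35 0 0 0 0;0.5 -0.35 0 0 0 0;0.5 -0.35 0 0 0 0;0.5 -0.35 0 0 0 0;0.5 -0.35 0 0 0 0;0.5 -0.35 0 0 0 0;0.5 -0.35 0 0 0 0;0.28 -0.2 0 0 0 0;0 0 0 0 0 0;0 0 0 0 0 0"

```text
time_s: 25.2
tcp_pos: [0.6233, 0.0012, 0.1648]
ee_rot: [[-0.174, -0.985, -0.002], [-0.985, 0.174, -0.0], [0.0, 0.002, -1.0]]
wrist_force: [-0.6, 0.6, -2.7]
gripper_width: 0.589
gripper_force: 30.0
```

Call:
play_rows:
  commands: "0 0 -0.3 0 0 0;0 0 -0.6 0 0 0;0 0 -0.7 0 0 0;0 0 -0.7 0 0 0;0 0 -0.6 0 0 0;0 0 -0.4 0 0 0;0 0 -0.2 0 0 0;0 0 -0.12 0 0 0;0 0 0 0 0 0;0 0 0 0 0 0"

```text
time_s: 26.2
tcp_pos: [0.6244, 0.0015, 0.0578]
ee_rot: [[-0.173, -0.985, 0.002], [-0.985, 0.173, 0.0], [-0.001, -0.002, -1.0]]
wrist_force: [0.5, -0.3, -3.0]
gripper_width: 0.588
gripper_force: 30.0
```

Target z is about 0.0517.

Call:
play_rows:
  commands: "0 0 -0.1 0 0 0;0 0 -0.06 0 0 0;0 0 -0.05 0 0 0;0 0 0 0 0 0;0 0 0 0 0 0"

```text
time_s: 26.7
tcp_pos: [0.6241, 0.0013, 0.0518]
ee_rot: [[-0.173, -0.985, 0.001], [-0.985, 0.173, -0.0], [0.0, -0.001, -1.0]]
wrist_force: [-1.8, 0.1, 6.2]
gripper_width: 0.588
gripper_force: 30.0
```

Call:
play_rows:
  commands: "0 0 0 0 0 0;0 0 0 0 0 0;0 0 0 0 0 0;0 0 0 0 0 0;0 0 0.2 0 0 0;0 0 0.4 0 0 0;0 0 0.8 0 0 0;0 0 0.9 0 0 0;0 0 0.9 0 0 0;0 0 0.9 0 0 0;0 0 0.8 0 0 0"
  grip: 87

```text
time_s: 27.8
tcp_pos: [0.6243, 0.0013, 0.2006]
ee_rot: [[-0.173, -0.985, 0.003], [-0.985, 0.173, 0.0], [-0.001, -0.003, -1.0]]
wrist_force: [-0.3, 0.1, 0.3]
gripper_width: 1.0
gripper_force: 0.0
```

Call:
play_rows:
  commands: "-0.3 0.4 0 0 0 0;-0.5 0.75 0 0 0 0;-0.5 0.75 0 0 0 0;-0.5 0.75 0 0 0 0;-0.5 0.75 0 0 0 0;-0.5 0.75 0 0 0 0;-0.5 0.75 0 0 0 0;-0.5 0.75 0 0 0 0;-0.5 0.75 0 0 0 0;-0.5 0.75 0 0 0 0;-0.5 0.75 0 0 0 0;-0.5 0.75 0 0 0 0;-0.5 0.75 0 0 0 0;-0.25 0.25 0 0 0 0;0 0 0 0 0 0;0 0 0 0 0 0"

```text
time_s: 29.4
tcp_pos: [0.4273, 0.2904, 0.1978]
ee_rot: [[-0.173, -0.985, 0.0], [-0.985, 0.173, -0.0], [0.0, -0.0, -1.0]]
wrist_force: [0.3, 0.2, 0.7]
gripper_width: 1.002
gripper_force: 0.0
```

Call:
play_rows:
  commands: "0 0 -0.6 0 0 0;0 0 -0.9 0 0 0;0 0 -0.9 0 0 0;0 0 -0.9 0 0 0;0 0 -0.9 0 0 0;0 0 -0.7 0 0 0;0 0 -0.4 0 0 0;0 0 0 0 0 0;0 0 0 0 0 0"

```text
time_s: 30.3
tcp_pos: [0.4281, 0.2909, 0.0392]
ee_rot: [[-0.174, -0.985, 0.001], [-0.985, 0.174, 0.001], [-0.001, -0.001, -1.0]]
wrist_force: [0.4, -0.7, 0.5]
gripper_width: 0.997
gripper_force: 0.0
```

Call:
play_rows:
  commands: "0 0 0 0 0 0;0 0 0 0 0 0;0 0 0 0 0 0;0 0 0 0 0 0;0 0 0 0 0 0;0 0 0 0 0 0;0 0 0 0 0 0;0 0 0 0 0 0"
  grip: 25

```text
time_s: 31.1
tcp_pos: [0.4276, 0.291, 0.0388]
ee_rot: [[-0.173, -0.985, 0.0], [-0.985, 0.173, 0.0], [-0.0, -0.0, -1.0]]
wrist_force: [1.4, 0.1, 1.6]
gripper_width: 0.515
gripper_force: 30.0
```

Call:
play_rows:
  commands: "0 0 0.2 0 0 0;0 0 0.4 0 0 0;0 0 0.6 0 0 0;0 0 0.7 0 0 0;0 0 0.7 0 0 0;0 0 0.7 0 0 0;0 0 0.6 0 0 0;0 0 0.4 0 0 0;0 0 0.2 0 0 0;0 0 0 0 0 0;0 0 0 0 0 0"

```text
time_s: 32.2
tcp_pos: [0.4269, 0.2904, 0.1729]
ee_rot: [[-0.174, -0.985, -0.001], [-0.985, 0.174, -0.001], [0.001, 0.001, -1.0]]
wrist_force: [-0.3, 0.7, -2.1]
gripper_width: 0.518
gripper_force: 30.0
```

Call:
play_rows:
  commands: "0.1 -0.2 0 0 0 0;0.2 -0.5 0 0 0 0;0.36 -0.74 0 0 0 0;0.36 -0.74 0 0 0 0;0.36 -0.74 0 0 0 0;0.36 -0.74 0 0 0 0;0.36 -0.74 0 0 0 0;0.36 -0.74 0 0 0 0;0.36 -0.74 0 0 0 0;0.36 -0.74 0 0 0 0;0.36 -0.74 0 0 0 0;0.36 -0.74 0 0 0 0;0.36 -0.74 0 0 0 0;0.36 -0.74 0 0 0 0;0.36 -0.74 0 0 0 0;0.36 -0.74 0 0 0 0;0.36 -0.74 0 0 0 0;0.36 -0.74 0 0 0 0;0 0 0 0 0 0;0 0 0 0 0 0"

```text
time_s: 34.2
tcp_pos: [0.6084, -0.0868, 0.1726]
ee_rot: [[-0.176, -0.984, -0.002], [-0.984, 0.176, 0.0], [0.0, 0.002, -1.0]]
wrist_force: [0.6, 0.6, -2.3]
gripper_width: 0.515
gripper_force: 30.0
```

Call:
play_rows:
  commands: "0 0 -0.3 0 0 0;0 0 -0.7 0 0 0;0 0 -0.8 0 0 0;0 0 -0.8 0 0 0;0 0 -0.7 0 0 0;0 0 -0.5 0 0 0;0 0 -0.2 0 0 0;0 0 -0.1 0 0 0;0 0 0 0 0 0;0 0 0 0 0 0"

```text
time_s: 35.2
tcp_pos: [0.6098, -0.0852, 0.0516]
ee_rot: [[-0.173, -0.985, 0.002], [-0.985, 0.173, 0.0], [-0.0, -0.002, -1.0]]
wrist_force: [0.5, -1.0, -2.0]
gripper_width: 0.52
gripper_force: 30.0
```

Target z is about 0.0447.

Call:
play_rows:
  commands: "0 0 -0.1 0 0 0;0 0 -0.08 0 0 0;0 0 -0.06 0 0 0;0 0 0 0 0 0;0 0 0 0 0 0"

```text
time_s: 35.7
tcp_pos: [0.6094, -0.0854, 0.0448]
ee_rot: [[-0.173, -0.985, 0.001], [-0.985, 0.173, -0.0], [0.0, -0.001, -1.0]]
wrist_force: [-2.8, 1.0, 5.2]
gripper_width: 0.518
gripper_force: 30.0
```

Release, rise, and back away to the right to clear the view.

Call:
play_rows:
  commands: "0 0 0 0 0 0;0 0 0 0 0 0;0 0 0 0 0 0;0 0 0 0 0 0;0 0 0.2 0 0 0;0 0 0.4 0 0 0;0 0 0.8 0 0 0;0 0 0.9 0 0 0;0 0 0.9 0 0 0;0 0 0.9 0 0 0;0 0 0.9 0 0 0"
  grip: 87

```text
time_s: 36.8
tcp_pos: [0.6092, -0.0855, 0.196]
ee_rot: [[-0.174, -0.985, 0.002], [-0.985, 0.174, -0.0], [-0.0, -0.002, -1.0]]
wrist_force: [0.2, 0.1, 0.7]
gripper_width: 0.998
gripper_force: 0.0
```

Call:
play_rows:
  commands: "-0.3 -0.6 0.3 0 0 0;-0.3 -0.9 0.3 0 0 0;-0.3 -0.9 0 0 0 0;-0.3 -0.9 0 0 0 0;-0.3 -0.9 0 0 0 0;-0.3 -0.9 0 0 0 0;-0.3 -0.9 0 0 0 0;-0.3 -0.9 0 0 0 0;-0.3 -0.9 0 0 0 0;-0.3 -0.9 0 0 0 0;-0.3 -0.9 0 0 0 0;0 0 0 0 0 0;0 0 0 0 0 0"

```text
time_s: 38.1
tcp_pos: [0.509, -0.374, 0.2112]
ee_rot: [[-0.176, -0.984, -0.001], [-0.984, 0.176, 0.001], [-0.0, 0.001, -1.0]]
wrist_force: [-0.2, -0.0, -0.5]
gripper_width: 1.003
gripper_force: 0.0
```

```bash
python3 - <<'E'
from h import *
from m import top_objs
p,d,ci=cap("top"); cv2.imwrite("pics/top1.png",p)
K=np.array(ci["mtx"]);R=np.array(ci["R"]);t=np.array(ci["t"]).ravel()
pts={}
for n,X in dict(L=(.655,.1755,.146),M=(.639,.088,.121),S=(.624,.001,.101),m=(.609,-.086,.081),tub=(.3996,.0073,.085),tin=(.33,.206,.082)).items():
    q=K@(R@np.array(X)+t); pts[n]=tuple((q[:2]/q[2]).round().astype(int))
print(pts,r.sense()["time_s"]); top_objs(p,d,ci,pts)
E
```

```text
{'L': (np.int64(258), np.int64(152)), 'M': (np.int64(288), np.int64(159)), 'S': (np.int64(318), np.int64(166)), 'm': (np.int64(346), np.int64(173)), 'tub': (np.int64(315), np.int64(242)), 'tin': (np.int64(246), np.int64(265))} 38.15
L [0.6552 0.1763 0.1459] mean [0.6535 0.1752 0.1436] r 0.0317 355
M [0.6377 0.0876 0.121 ] mean [0.6363 0.0868 0.119 ] r 0.0287 279
S [0.623  0.0008 0.1002] mean [0.6214 0.0012 0.0988] r 0.0259 215
m [ 0.6085 -0.0842  0.0808] mean [ 0.6072 -0.084   0.0787] r 0.0231 166
tub [0.3993 0.0076 0.0836] mean [0.3991 0.0076 0.0851] r 0.023 197
tin [0.33   0.206  0.0832] mean [0.3297 0.2047 0.0816] r 0.0364 463
```

View pics/top1.png

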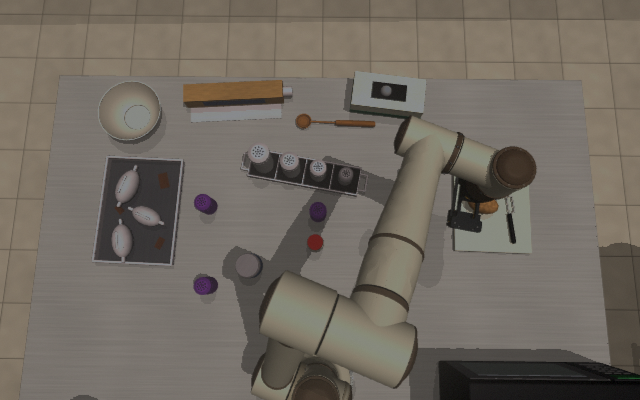

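All four shakers stand in their bays at (258,152), (288,159), (318,166) and (346,173). They are within about 3 mm of the bay centres and their tops are 6 mm higher than on the table, so they rest on the bay floors. The jar and can have not moved.

```bash
python3 -c "
from station import r
print(r.finish_job())"
```

```text
the job is handed in; nothing more can be done
None
```

The four shakers are upright in the tray in order of size, largest nearest the sheet pan; the last picture put each within about 3 mm of its bay centre, the jar and can had not moved (potato and spoon not re-measured), and the job was handed in at about 38 s, with no verdict returned.

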